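Sort the salon station after a styling lesson

TASK

Sort the hair tools on the counter into their trays: both rollers into the white tray standing on end, both sectioning clips into the yellow tray lying flat, and the black claw clip into the turquoise tray, teeth down. Everything must rest on the floor of its tray, not on a wall or on another piece; leave the white-lidded amber jar and the metal tin where they stand.

Things in the scene. Friction and masses are not known exactly. Their poses are not given: they have to be found in the camera images.
- roller_big_mid (a point): large purple hair roller, a ribbed plastic cylinder standing on end: diameter 40 mm, 62 mm tall, about 30 g. The point is its centre, 31 mm above its foot; z runs along its axis.
- roller_small_mid (a point): small green hair roller, a ribbed plastic cylinder standing on end: diameter 28 mm, 62 mm tall, about 30 g. The point is its centre, 31 mm above its foot; z runs along its axis.
- clip_blue_mid (a point): hair-sectioning clip, black with blue thumb grips, lying on its flat side: 62 mm long along its x, 20 mm thick (high), about 30 g. Its jaws are a straight bar 22 mm wide across y, from 31 mm behind the point (-x) to 14 mm ahead of it; the thumb grips fill the rest, to 31 mm ahead (+x), and spread to 40 mm at most. The point is on the jaws' middle line, 10 mm up, where it is to be pinched across y; z is up.
- clip_red_mid (a point): hair-sectioning clip, black with red thumb grips, lying on its flat side: 62 mm long along its x, 20 mm thick (high), about 30 g. Its jaws are a straight bar 22 mm wide across y, from 31 mm behind the point (-x) to 14 mm ahead of it; the thumb grips fill the rest, to 31 mm ahead (+x), and spread to 40 mm at most. The point is on the jaws' middle line, 10 mm up, where it is to be pinched across y; z is up.
- claw_mid (a point): black rectangular claw clip standing on its two rows of teeth, 80 mm long along its x, 36 mm wide across y, 34 mm high, with upright, parallel long sides; about 40 g. The point is its centre, 17 mm up; z is up.
- tray_white: open white plastic tray fixed to the counter, for the rollers. Outside 128 mm along its x by 176 mm along its y, 24 mm high; walls and floor 4 mm thick, so the inside is 120 mm (x) by 168 mm (y) and its floor lies 4 mm above the counter. The origin is the centre of its underside, z up. The three trays differ in colour only.
- tray_yellow: open yellow plastic tray fixed to the counter, for the sectioning clips. Outside 128 mm along its x by 176 mm along its y, 24 mm high; walls and floor 4 mm thick, so the inside is 120 mm (x) by 168 mm (y) and its floor lies 4 mm above the counter. The origin is the centre of its underside, z up. The three trays differ in colour only.
- tray_teal: open turquoise plastic tray fixed to the counter, for the claw clip. Outside 128 mm along its x by 176 mm along its y, 24 mm high; walls and floor 4 mm thick, so the inside is 120 mm (x) by 168 mm (y) and its floor lies 4 mm above the counter. The origin is the centre of its underside, z up. The three trays differ in colour only.
- jar: amber jar with a white lid, standing loose among the tools: diameter 58 mm, 48 mm tall. Not to be moved. Origin at the centre of its underside, z up.
- tin: plain flat metal tin, standing loose among the tools: diameter 64 mm, 24 mm tall. Not to be moved. Origin at the centre of its underside, z up.
There are look-alikes about, which are no part of the job. What is shaped like the part that bears clip_red_mid but pink or purple is not meant.

How it is judged:
By the outcome, as a careful person would: the job done as asked, in the order asked, and still so for the second after the job is handed in, with the robot touching nothing.
It also fails if it takes over 112 s, if anything falls off the work surface, if the arm or the gripper's body presses on something with over 40 N, if the wrist force passes 120 N, or if a joint passes its speed limit or range.

ROBOT

A 6-joint arm with a two-finger parallel gripper is mounted at the origin on the work surface. World frame = base frame: x ahead of the robot, y to its left, z up, the work surface at z = 0. Lengths are in m, angles in degrees, forces in N, time in s.
With the tool pointing down it reaches from about 0.375 to 0.9 m from the base axis. Payload 3.1 kg.
Tool frame: the origin (TCP) lies on the centre line of the jaws, within the pads' length; the fingertips stand 8 mm ahead of it and the grasp point (between the pads) lies 11 mm behind it (bot.tip_extent is the distance from the TCP to the fingertips, in m); z points along the fingers, y is the line along which they close (so a half turn about z gives the same grasp; the last joint's range is limited). The gripper opens to 87 mm and grips with 3 to 60 N. Pads are 19 mm wide; open, the fingers measure 117 mm over their backs; the gripper's body (75 mm by 190 mm) begins 51 mm behind the grasp point.
Start: joints at [-84.483, 30.224, 82.088, -0, 67.689, -10.227], TCP at [0.17, -0.602, 0.231] pointing down, gripper open.
Joint ranges: [-176.69, 176.69], [-43.24, 126.21], [12.49, 139.97], [-82, 262], [0, 151.66], [-163.58, 163.58]. Speed limits (degrees/s): [159.86, 159.86, 180, 180, 180, 180].

INTERFACE

Orientations are given as a 3x3 rotation matrix whose columns are the frame's x, y, z axes.
In Python, from rig import bot, vision, workorder gives the robot as it stands.
- The arm moves only by the shell command python3 -m handwheel 'ROWS'. ROWS is JSON, a list of rows, each an object with "delta_rot": the turn, a rotation vector about the tool's x, y, z in rad, a list of three; "xyz": the shift along the tool's x, y, z in mm, a list of three; "hand": the closure, from -1 (fully open) to 1 (shut). A call has exactly 5 rows; each row is the pose to reach, as a shift and turn from the pose commanded when the call began, along the tool's axes at that moment; what a row does not reach only later rows make up. A row lasts 1/8 s, in which the tool goes at most 62.5 mm and 10.7 degrees, less where a joint would pass 70% of its speed; a pose out of reach is approached as far as the arm can. A call with a gripper value outside its range is refused whole. The fingers move at their own pace and stop on an object; the grip force is fixed at half the most. Time passes only in rows, so rows that repeat a pose let the fingers close, or fill a call up. It gives the time, the measured TCP pose, the force, the opening and the grip force at its end, in the units of the state.
- bot.read_state(): the state, without advancing time (a new reading comes with each control period).
- vision.capture(name): name is "scene" or "top"; returns the picture (420x560x3 uint8, red, green, blue); there is no depth.
- vision.camera_model(name): a dict with "camera_matrix" (3x3 intrinsics, pixels), "camera_from_world" (4x4, takes a point from world to camera coordinates). Camera axes: x right, y up, looking along -z (the intrinsics and any distortion apply to the point x, -y, -z); pixel columns grow to the right and rows downward; lengths in m; the calibration is good to about 2 mm. A picture is of the moment at which its call begins. camera_model takes no time and is no camera call.
- workorder.hand_in(): hands the job in; it is judged then, once.
The state is a dict: "time_s": time; "joint_positions": joint angles; "qvel": joint speeds; "tau": joint torques, N m; "position": TCP position; "tcp_rot": TCP orientation; "force": force on the tool from outside, world axes, zero at the start; "moment": the same for the moment, N m; "opening": opening from 0.0 (shut) to 1.0 (fully open); "grasp_force": force on a finger pad.
Only numpy, scipy, OpenCV 4.12 (cv2) and the standard library are available. Lean on these libraries where they do the work, as an engineer would, in place of code of your own. Each camera call takes 0.05 s, during which the arm holds its last target. There are 200 camera calls.

## Working session

There is one attempt and no reset: what is moved stays moved. The work goes in short steps, Python scripts to look and compute and a shell command to move; the robot and the scene stay as the last step left them, time stands still between calls to the robot, and variables do not carry over. Pictures are saved under pics/ and viewed, at most 14 in all, crops included, and the job is handed in when it is done.

```bash
ls; mkdir -p pics
python3 - <<'E'
from rig import bot, vision, workorder
import cv2
for n in("scene","top"):
    cv2.imwrite(f"pics/{n}0.png",vision.capture(n)[:,:,::-1])
    m=vision.camera_model(n);print(n,m["camera_matrix"],m["camera_from_world"],m.keys())
s=bot.read_state();print(s["position"],s["tcp_rot"],s["time_s"],s["opening"])
E
```

```text
pics
scene [[489.79115877   0.         273.7020527 ]
 [  0.         489.79115877 205.1845541 ]
 [  0.           0.           1.        ]] [[ 0.8353958   0.54952968  0.0114449  -0.45626883]
 [-0.39422662  0.58453444  0.70915785  0.1659887 ]
 [ 0.38301335 -0.59693938  0.70495685 -1.50328514]
 [ 0.          0.          0.          1.        ]] dict_keys(['camera_matrix', 'camera_from_world'])
top [[383.11869153   0.         281.71089572]
 [  0.         383.11869153 203.16662342]
 [  0.           0.           1.        ]] [[ 0.01683119 -0.99940941  0.02995888 -0.02306101]
 [ 0.99561264  0.01951052  0.09151395 -0.51470679]
 [-0.09204441  0.02828715  0.99535303 -0.9571133 ]
 [ 0.          0.          0.          1.        ]] dict_keys(['camera_matrix', 'camera_from_world'])
[ 0.16957777 -0.60089419  0.22968133] [[ 9.62461628e-01  2.71417720e-01 -1.87972218e-04]
 [ 2.71417570e-01 -9.62459760e-01  1.92683034e-03]
 [ 3.42060201e-04 -1.90551922e-03 -9.99998126e-01]] 0.1 1.001244234295305
```

View pics/top0.png

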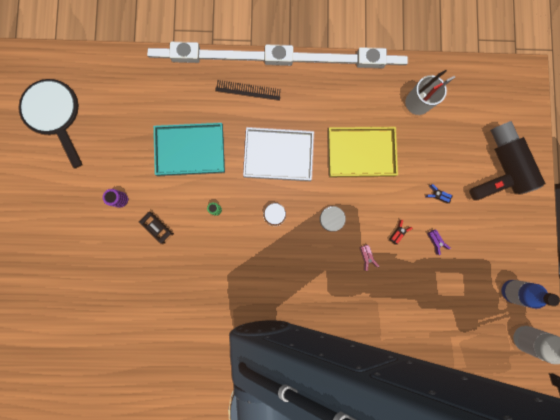

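View pics/scene0.png

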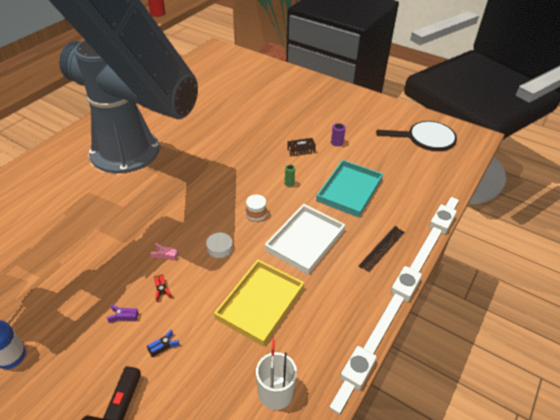

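Top view: teal tray (190,149), white (279,154), yellow (363,152). Purple roller (115,198), green roller (213,208), claw (156,227), blue clip (438,194), red clip (400,232), jar (275,213) and tin (333,218). The pink clip (369,257) and purple clip (438,242) are decoys. The scene view shows the same layout.

```bash
cat > h.py <<'E'
import numpy as np, cv2
from rig import bot, vision, workorder
def ray(n,uv):
    m=vision.camera_model(n);K=np.array(m["camera_matrix"]);T=np.array(m["camera_from_world"])
    uv=np.atleast_2d(uv).astype(float)
    d=(np.linalg.inv(K)@np.c_[uv,np.ones(len(uv))].T).T*[1,-1,-1]
    return -T[:3,:3].T@T[:3,3], d@T[:3,:3]
def plane(n,uv,z):
    c,d=ray(n,uv); return c+d*((z-c[2])/d[:,2])[:,None]
def tri(uvs,uvt):
    a,d=ray("scene",uvs);b,e=ray("top",uvt);d=d[0];e=e[0]
    s=np.linalg.lstsq(np.c_[d,-e],b-a,rcond=None)[0]
    p,q=a+s[0]*d,b+s[1]*e; return (p+q)/2,np.linalg.norm(p-q)
def proj(n,p):
    m=vision.camera_model(n);c=(np.array(m["camera_from_world"])@np.append(p,1))[:3]*[1,-1,-1]
    u=np.array(m["camera_matrix"])@c;return u[:2]/u[2]
def blob(img,box,lo,hi):
    "largest contour of an HSV range in box x0,y0,x1,y1"
    x0,y0,x1,y1=box;h=cv2.cvtColor(img[y0:y1,x0:x1],cv2.COLOR_RGB2HSV)
    m=cv2.inRange(h,np.array(lo),np.array(hi))
    cs,_=cv2.findContours(m,cv2.RETR_EXTERNAL,cv2.CHAIN_APPROX_NONE)
    c=max(cs,key=cv2.contourArea);return cv2.convexHull(c)[:,0,:]+[x0,y0]
def cen(c):
    m=cv2.moments(c.reshape(-1,1,2).astype(np.int32));return np.array([m["m10"],m["m01"]])/m["m00"]
E
python3 - <<'E'
from h import *
t=cv2.imread("pics/top0.png")[:,:,::-1].copy();s=cv2.imread("pics/scene0.png")[:,:,::-1].copy()
for n,b,lo,hi in [("teal",(140,110,240,185),(80,100,60),(100,255,255)),("white",(235,115,322,190),(0,0,130),(179,60,255)),("yellow",(320,115,405,185),(22,150,100),(35,255,255))]:
    c=blob(t,b,lo,hi);p=plane("top",c,.024)[:,:2]
    print(n,cv2.minAreaRect((p*1000).astype(np.float32)))
for n,bt,bs,lo,hi in [("big",(95,180,135,215),(322,115,355,155),(125,80,30),(160,255,255)),("small",(200,195,226,220),(280,158,302,192),(40,80,20),(85,255,255))]:
    a=blob(s,bs,lo,hi);b=blob(t,bt,lo,hi);print(n,tri(cen(a),cen(b)),cv2.boundingRect(a),cv2.boundingRect(b))
def crop(i,x,y,w=25):
    return cv2.resize(i[y-w:y+w,x-w:x+w],(380,280) if 0 else (266,266),interpolation=cv2.INTER_CUBIC)
im=np.vstack([np.hstack([crop(t,438,194),crop(t,400,232),crop(t,156,227)]),np.hstack([crop(s,164,344),crop(s,162,288),crop(s,301,147)])])
cv2.imwrite("pics/crops.png",im[:,:,::-1])
c=blob(t,(255,195,300,235),(0,0,150),(179,90,255));print("jar",plane("top",cen(c),.048))
c=blob(t,(315,200,350,235),(0,0,70),(179,60,255));print("tin",plane("top",cen(c),.024))
E
```

```text
teal ((651.848388671875, 228.60107421875), (127.5145263671875, 174.822509765625), 4.204782962799072)
white ((644.1432495117188, -2.9949493408203125), (177.7745361328125, 132.43763732910156), 87.89807891845703)
yellow ((656.1779174804688, -226.06500244140625), (127.72098541259766, 170.52247619628906), 1.473209023475647)
big (array([0.51879641, 0.40534235, 0.03254046]), np.float64(0.0021793977868400333)) (332, 124, 13, 22) (103, 189, 25, 18)
small (array([0.49659768, 0.15750693, 0.03145845]), np.float64(0.00212449695529264)) (285, 166, 10, 20) (207, 203, 14, 12)
jar [[0.48718493 0.00419938 0.048     ]]
tin [[ 0.47869364 -0.14346084  0.024     ]]
```

View pics/crops.png

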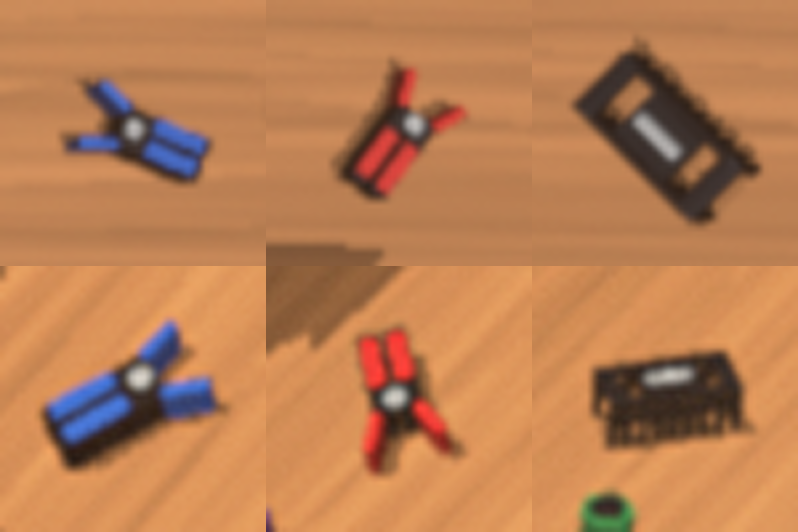

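Crops: blue clip jaw end at crop (200,162), grip tips (85,85) and (68,143). Red clip jaw end (360,184), tips (403,67) and (463,110). Claw top face centre about (666,137), long axis along (122,115). Rollers triangulated at z≈31–32 mm, as they should be.

```bash
cat >> h.py <<'E'
def go(x,y,z,yaw):
    "tool-frame shift (mm) and turn about tool z (rad) to a straight-down pose, tool x at yaw deg"
    st=bot.read_state();R=np.array(st["tcp_rot"]);p=np.array(st["position"])
    a=np.radians(yaw);c,s=np.cos(a),np.sin(a)
    G=np.array([[c,s,0],[s,-c,0],[0,0,-1.]])
    rv=cv2.Rodrigues(R.T@G)[0].ravel()
    print("t",round(st["time_s"],2),"at",p.round(4),"yaw",round(float(np.degrees(np.arctan2(R[1,0],R[0,0]))),1),"F",np.round(st["force"],1),"open",round(st["opening"],3),"grip",round(st["grasp_force"],1),"q",np.round(st["joint_positions"],0))
    print("xyz",(R.T@(np.array([x,y,z])-p)*1000).round(1),"rot",rv.round(3))
E
python3 - <<'E'
from h import *
f=lambda X,Y,cu,cv,k: (cu-25+(X-266*k)/5.32, cv-25+Y/5.32)
for n,j,g,cu,cv,k in [("blue",(200,162),(76,114),438,194,0),("red",(360,184),(433,88),400,232,1)]:
    a=plane("top",f(*j,cu,cv,k),.016)[0];b=plane("top",f(*g,cu,cv,k),.016)[0]
    d=b-a;print(n,((a+b)/2).round(4),np.linalg.norm(d),np.degrees(np.arctan2(d[1],d[0])))
P=plane("top",[f(666,137,156,227,2),f(578,103,156,227,2),f(700,218,156,227,2)],.032);d=P[2]-P[1]
print("claw",P[0],np.linalg.norm(d),np.degrees(np.arctan2(d[1],d[0])))
go(.55,-.35,.23,50)
E
```

```text
blue [ 0.5455 -0.4254  0.016 ] 0.06533455158256478 69.81780286318397
red [ 0.4454 -0.3202  0.016 ] 0.05958868634550527 -37.62943663846939
claw [0.44642637 0.29942404 0.032     ] 0.07937435385215194 -131.7010029204975
t 0.1 at [ 0.1696 -0.6009  0.2297] yaw 15.7 F [ 0.6 -0.1  0.9] open 1.001 grip 0.0 q [-84.  30.  82.  -0.  68. -10.]
xyz [ 4.342e+02 -1.382e+02  1.000e-01] rot [-0.002 -0.001 -0.598]
```

```bash
python3 -m handwheel '[{"delta_rot":[0,0,-0.15],"xyz":[60,-19,0],"hand":-1},{"delta_rot":[0,0,-0.3],"xyz":[120,-38,0],"hand":-1},{"delta_rot":[0,0,-0.45],"xyz":[180,-57,0],"hand":-1},{"delta_rot":[0,0,-0.6],"xyz":[240,-76,0],"hand":-1},{"delta_rot":[0,0,-0.75],"xyz":[300,-95,0],"hand":-1}]'; python3 -c "
from h import *
go(.6,-.1,.23,90);go(.519,.405,.2,90)"
```

```text
time_s: 0.72
position: [0.4321, -0.4284, 0.2302]
tcp_rot: [[0.515, 0.857, -0.0], [0.857, -0.515, 0.0], [0.0, -0.001, -1.0]]
force: [0.7, -0.0, 0.3]
opening: 1.003
grasp_force: 0.0
t 0.72 at [ 0.4321 -0.4284  0.2302] yaw 59.0 F [ 0.7 -0.   0.3] open 1.003 grip 0.0 q [-55.  29.  85.  -0.  67. -24.]
xyz [ 3.68e+02 -2.53e+01  3.00e-01] rot [-0.    -0.    -0.541]
t 0.72 at [ 0.4321 -0.4284  0.2302] yaw 59.0 F [ 0.7 -0.   0.3] open 1.003 grip 0.0 q [-55.  29.  85.  -0.  67. -24.]
xyz [ 759.1 -354.9   30.5] rot [-0.    -0.    -0.541]
```

```bash
python3 -m handwheel '[{"delta_rot":[0,0,-0.15],"xyz":[60,-4,0],"hand":-1},{"delta_rot":[0,0,-0.3],"xyz":[120,-8,0],"hand":-1},{"delta_rot":[0,0,-0.45],"xyz":[180,-12,0],"hand":-1},{"delta_rot":[0,0,-0.54],"xyz":[240,-16,0],"hand":-1},{"delta_rot":[0,0,-0.54],"xyz":[300,-20,0],"hand":-1}]'; python3 -c "
from h import *
go(.519,.405,.2,90)"
```

```text
time_s: 1.35
position: [0.5699, -0.1612, 0.2302]
tcp_rot: [[0.006, 1.0, -0.001], [1.0, -0.006, 0.0], [0.0, -0.001, -1.0]]
force: [0.6, -1.1, 0.4]
opening: 0.998
grasp_force: 0.0
t 1.35 at [ 0.5699 -0.1612  0.2302] yaw 89.7 F [ 0.6 -1.1  0.4] open 0.998 grip 0.0 q [-27.  28.  87.  -0.  65. -26.]
xyz [565.9 -54.1  30.4] rot [-0.001 -0.    -0.006]
```

```bash
python3 -m handwheel '[{"delta_rot":[0,0,0],"xyz":[62,-4,0],"hand":-1},{"delta_rot":[0,0,0],"xyz":[124,-8,0],"hand":-1},{"delta_rot":[0,0,0],"xyz":[186,-12,0],"hand":-0.8},{"delta_rot":[0,0,0],"xyz":[248,-16,0],"hand":-0.7},{"delta_rot":[0,0,0],"xyz":[310,-20,0],"hand":-0.6}]'; python3 -c "
from h import *
go(.519,.405,.1,90)"
```

```text
time_s: 1.98
position: [0.5508, 0.1489, 0.2303]
tcp_rot: [[0.006, 1.0, -0.0], [1.0, -0.006, -0.0], [-0.0, -0.0, -1.0]]
force: [0.9, 0.6, 0.1]
opening: 0.835
grasp_force: 0.0
t 1.98 at [0.5508 0.1489 0.2303] yaw 89.6 F [0.9 0.6 0.1] open 0.835 grip 0.0 q [ 4. 26. 90. -0. 64.  4.]
xyz [255.9 -33.3 130.2] rot [-0.     0.    -0.006]
```

```bash
python3 -m handwheel '[{"delta_rot":[0,0,0],"xyz":[56,-7,15],"hand":-0.6},{"delta_rot":[0,0,0],"xyz":[112,-14,40],"hand":-0.6},{"delta_rot":[0,0,0],"xyz":[168,-22,70],"hand":-0.6},{"delta_rot":[0,0,0],"xyz":[220,-29,100],"hand":-0.6},{"delta_rot":[0,0,0],"xyz":[256,-33,120],"hand":-0.6}]'
python3 - <<'E'
from h import *
go(.519,.405,.025,90)
for n,c in (("top",(115,198)),("scene",(338,134))):
    i=vision.capture(n);x,y=c;cv2.imwrite(f"pics/a_{n}.png",cv2.resize(i[y-40:y+40,x-40:x+40],(480,480),interpolation=2)[:,:,::-1])
a,b=(cv2.imread(f"pics/a_{n}.png") for n in ("top","scene"));cv2.imwrite("pics/a.png",cv2.resize(np.hstack([a,b]),(800,400)))
E
```

```text
time_s: 2.6
position: [0.518, 0.4052, 0.1083]
tcp_rot: [[0.004, 1.0, -0.003], [1.0, -0.004, -0.001], [-0.001, -0.003, -1.0]]
force: [-0.3, 0.3, 0.1]
opening: 0.799
grasp_force: 0.0
t 2.6 at [0.518  0.4052 0.1083] yaw 89.8 F [-0.3  0.3  0.1] open 0.799 grip 0.0 q [28. 41. 83.  0. 57. 29.]
xyz [-0.1  1.2 83.3] rot [-0.003  0.001 -0.004]
```

View pics/a.png

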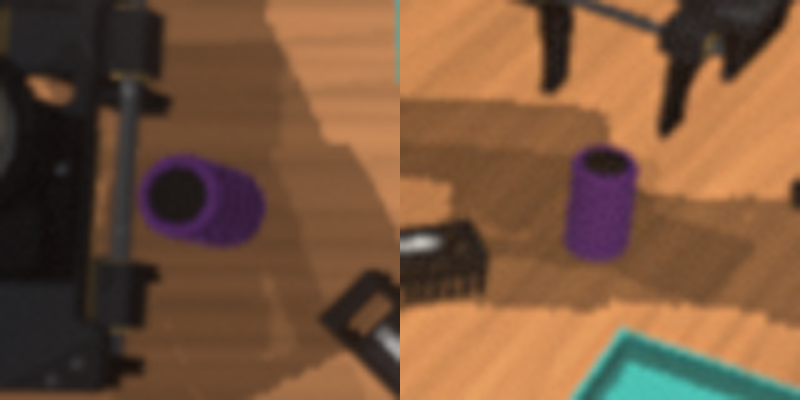

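The gripper straddles the roller. Roller top centre at top px (110.6,197), scene px (338.9,126). Fingertips are about level with it; I'll check numerically.

Run:
```python
from h import *
print(plane("top",(110.6,197),.062),plane("scene",(338.9,126.2),.062))
print(proj("top",[.518,.4052,.100]),proj("scene",[.518,.4052,.100]))
```

```text
[[0.51842395 0.40388009 0.062     ]] [[0.51836412 0.40500767 0.062     ]]
[103.26384033 195.41778692] [340.1502891  115.75471349]
```

Consistent to 1 mm. Descend.

```bash
python3 -m handwheel '[{"delta_rot":[0,0,0],"xyz":[0,0,40],"hand":-0.6},{"delta_rot":[0,0,0],"xyz":[0,0,70],"hand":-0.6},{"delta_rot":[0,0,0],"xyz":[0,0,83],"hand":-0.6},{"delta_rot":[0,0,0],"xyz":[0,0,83],"hand":0.2},{"delta_rot":[0,0,0],"xyz":[0,0,83],"hand":1}]';  python3 -m handwheel '[{"delta_rot":[0,0,0],"xyz":[0,0,0],"hand":1},{"delta_rot":[0,0,0],"xyz":[0,0,0],"hand":1},{"delta_rot":[0,0,0],"xyz":[0,0,0],"hand":1},{"delta_rot":[0,0,0],"xyz":[0,0,-20],"hand":1},{"delta_rot":[0,0,0],"xyz":[0,0,-70],"hand":1}]'; python3 -c "
from h import *
import math
a=math.radians(-2.1)
for k in (.042,-.042): print(.644-math.sin(a)*k, -.003+k)
go(.644,.039,.1,88)"
```

```text
time_s: 3.32
position: [0.521, 0.4034, 0.0289]
tcp_rot: [[0.006, 1.0, 0.002], [1.0, -0.006, 0.001], [0.001, 0.002, -1.0]]
force: [0.6, 0.8, 0.3]
opening: 0.65
grasp_force: 0.0
time_s: 3.95
position: [0.5179, 0.4021, 0.0964]
tcp_rot: [[0.006, 1.0, -0.006], [1.0, -0.006, -0.003], [-0.003, -0.006, -1.0]]
force: [1.1, 0.7, -0.5]
opening: 0.456
grasp_force: 30.0
0.6455390357656754 0.039
0.6424609642343246 -0.045000000000000005
t 3.95 at [0.5179 0.4021 0.0964] yaw 89.7 F [ 1.1  0.7 -0.5] open 0.456 grip 30.0 q [28. 42. 83.  0. 55. 28.]
xyz [-362.4  128.3   -3.2] rot [-0.006  0.003  0.029]
```

```bash
python3 -m handwheel '[{"delta_rot":[0,0,0],"xyz":[-30,10,0],"hand":1},{"delta_rot":[0,0,0],"xyz":[-86,30,0],"hand":1},{"delta_rot":[0,0,0.01],"xyz":[-144,50,0],"hand":1},{"delta_rot":[0,0,0.02],"xyz":[-202,71,0],"hand":1},{"delta_rot":[0,0,0.03],"xyz":[-258,92,0],"hand":1}]';  python3 -m handwheel '[{"delta_rot":[0,0,0],"xyz":[-50,18,0],"hand":1},{"delta_rot":[0,0,0],"xyz":[-90,33,0],"hand":1},{"delta_rot":[0,0,0],"xyz":[-103,37,0],"hand":1},{"delta_rot":[0,0,0],"xyz":[-103,37,0],"hand":1},{"delta_rot":[0,0,0],"xyz":[-103,37,0],"hand":1}]'
python3 - <<'E'
from h import *
go(.6455,.039,.031,88)
ims=[]
for n,p in (("top",(.644,0,.06)),("scene",(.644,0,.06))):
    i=vision.capture(n);x,y=proj(n,p).astype(int);ims.append(cv2.resize(i[y-50:y+50,x-50:x+50],(400,400),interpolation=2))
cv2.imwrite("pics/b.png",np.hstack(ims)[:,:,::-1])
E
```

```text
time_s: 4.58
position: [0.6111, 0.1429, 0.0988]
tcp_rot: [[0.036, 0.999, 0.001], [0.999, -0.036, 0.0], [0.0, 0.001, -1.0]]
force: [0.8, 0.4, -0.1]
opening: 0.453
grasp_force: 30.0
time_s: 5.2
position: [0.6427, 0.0422, 0.0977]
tcp_rot: [[0.034, 0.999, -0.001], [0.999, -0.034, 0.001], [0.001, -0.001, -1.0]]
force: [0.4, -0.3, -0.2]
opening: 0.452
grasp_force: 30.0
t 5.2 at [0.6427 0.0422 0.0977] yaw 88.0 F [ 0.4 -0.3 -0.2] open 0.452 grip 30.0 q [-6. 41. 85.  0. 54. -4.]
xyz [-3.1  3.  66.7] rot [-0.001 -0.001  0.   ]
```

View pics/b.png

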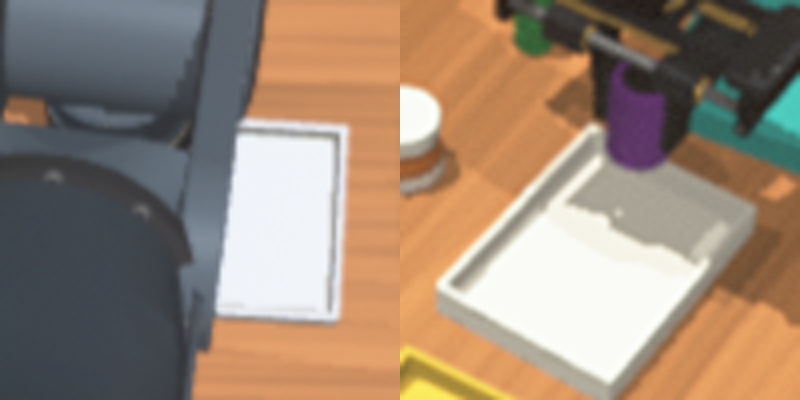

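Roller held upright above the upper end of the white tray. Lower and release.

```bash
python3 -m handwheel '[{"delta_rot":[0,0,0],"xyz":[-2,2,30],"hand":1},{"delta_rot":[0,0,0],"xyz":[-3,3,55],"hand":1},{"delta_rot":[0,0,0],"xyz":[-3,3,64],"hand":1},{"delta_rot":[0,0,0],"xyz":[-3,3,67],"hand":1},{"delta_rot":[0,0,0],"xyz":[-3,3,67],"hand":1}]';  python3 -m handwheel '[{"delta_rot":[0,0,0],"xyz":[0,0,1],"hand":1},{"delta_rot":[0,0,0],"xyz":[0,0,1],"hand":-0.3},{"delta_rot":[0,0,0],"xyz":[0,0,1],"hand":-0.3},{"delta_rot":[0,0,0],"xyz":[0,0,1],"hand":-0.3},{"delta_rot":[0,0,0],"xyz":[0,0,1],"hand":-0.3}]'; python3 -m handwheel '[{"delta_rot":[0,0,0],"xyz":[0,0,-25],"hand":-0.3},{"delta_rot":[0,0,0],"xyz":[0,0,-60],"hand":-0.3},{"delta_rot":[0,0,0],"xyz":[0,0,-90],"hand":-0.3},{"delta_rot":[0,0,0],"xyz":[0,0,-90],"hand":-0.3},{"delta_rot":[0,0,0],"xyz":[0,0,-90],"hand":-0.3}]';python3 -c "
from h import *
go(.4966,.1575,.12,90)"
```

```text
time_s: 5.92
position: [0.6448, 0.0387, 0.0325]
tcp_rot: [[0.035, 0.999, -0.003], [0.999, -0.035, 0.001], [0.0, -0.003, -1.0]]
force: [-4.6, 1.6, 9.1]
opening: 0.452
grasp_force: 30.0
time_s: 6.55
position: [0.6465, 0.0373, 0.0293]
tcp_rot: [[0.036, 0.999, -0.0], [0.999, -0.036, 0.0], [0.0, -0.0, -1.0]]
force: [-0.2, 0.1, -0.6]
opening: 0.645
grasp_force: 0.0
time_s: 7.18
position: [0.6457, 0.0373, 0.1186]
tcp_rot: [[0.036, 0.999, -0.002], [0.999, -0.036, 0.0], [0.0, -0.002, -1.0]]
force: [-0.6, 0.2, -0.6]
opening: 0.651
grasp_force: 0.0
t 7.17 at [0.6457 0.0373 0.1186] yaw 87.9 F [-0.6  0.2 -0.6] open 0.651 grip 0.0 q [-7. 40. 84.  0. 57. -5.]
xyz [ 114.7 -153.4   -1.1] rot [-0.002 -0.    -0.036]
```

```bash
python3 -m handwheel '[{"delta_rot":[0,0,0],"xyz":[25,-34,0],"hand":-0.3},{"delta_rot":[0,0,0],"xyz":[60,-80,0],"hand":-0.3},{"delta_rot":[0,0,-0.02],"xyz":[95,-127,0],"hand":-0.3},{"delta_rot":[0,0,-0.035],"xyz":[115,-153,0],"hand":-0.3},{"delta_rot":[0,0,-0.035],"xyz":[115,-153,0],"hand":-0.3}]'
python3 - <<'E'
from h import *
go(.4966,.1575,.024,90)
ims=[]
for n,p in (("top",(.5,.157,.05)),("scene",(.5,.157,.05))):
    i=vision.capture(n);x,y=proj(n,p).astype(int);ims.append(cv2.resize(i[y-40:y+40,x-40:x+40],(400,400),interpolation=2));print(n,x,y)
cv2.imwrite("pics/c.png",np.hstack(ims)[:,:,::-1])
E
```

```text
time_s: 7.8
position: [0.4938, 0.1589, 0.118]
tcp_rot: [[-0.002, 1.0, -0.006], [1.0, 0.002, -0.0], [-0.0, -0.006, -1.0]]
force: [0.2, -1.0, -0.4]
opening: 0.651
grasp_force: 0.0
t 7.8 at [0.4938 0.1589 0.118 ] yaw 90.1 F [ 0.2 -1.  -0.4] open 0.651 grip 0.0 q [  5.  32. 103.   0.  45.   5.]
xyz [-1.4  3.4 94. ] rot [-0.006  0.     0.002]
top 213 206
scene 290 170
```

View pics/c.png

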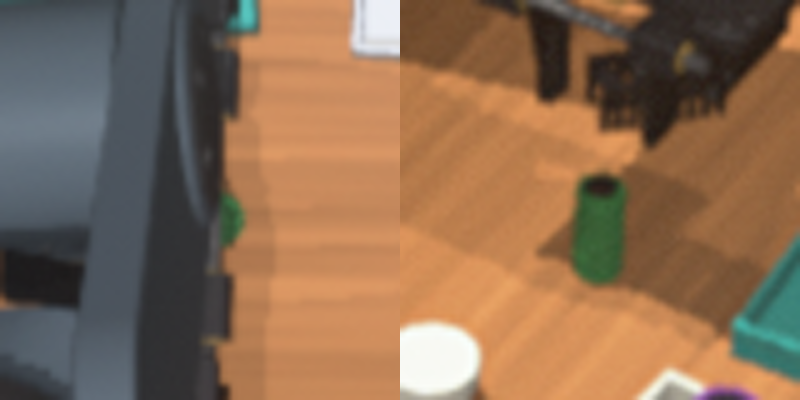

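The green roller's top (602,185) lies right under the fingertips' midpoint (601,120) in the scene view. Descend, grip and lift.

```bash
python3 -m handwheel '[{"delta_rot":[0,0,0],"xyz":[-1,3,40],"hand":-0.3},{"delta_rot":[0,0,0],"xyz":[-1,3,80],"hand":-0.3},{"delta_rot":[0,0,0],"xyz":[-1,3,94],"hand":-0.3},{"delta_rot":[0,0,0],"xyz":[-1,3,94],"hand":-0.3},{"delta_rot":[0,0,0],"xyz":[-1,3,94],"hand":1}]';  python3 -m handwheel '[{"delta_rot":[0,0,0],"xyz":[0,0,0],"hand":1},{"delta_rot":[0,0,0],"xyz":[0,0,0],"hand":1},{"delta_rot":[0,0,0],"xyz":[0,0,0],"hand":1},{"delta_rot":[0,0,0],"xyz":[0,0,0],"hand":1},{"delta_rot":[0,0,0],"xyz":[0,0,0],"hand":1}]';  python3 -m handwheel '[{"delta_rot":[0,0,0],"xyz":[0,0,-30],"hand":1},{"delta_rot":[0,0,0],"xyz":[0,0,-80],"hand":1},{"delta_rot":[0,0,0],"xyz":[0,0,-110],"hand":1},{"delta_rot":[0,0,0],"xyz":[0,0,-110],"hand":1},{"delta_rot":[0,0,0],"xyz":[0,0,-110],"hand":1}]'; python3 -c "
from h import *
go(.6425,-.045,.133,88)"
```

```text
time_s: 8.52
position: [0.5019, 0.1566, 0.0264]
tcp_rot: [[0.001, 1.0, 0.002], [1.0, -0.001, 0.0], [0.0, 0.002, -1.0]]
force: [-0.6, -0.5, -0.6]
opening: 0.601
grasp_force: 0.0
time_s: 9.15
position: [0.5009, 0.1568, 0.0262]
tcp_rot: [[0.001, 1.0, 0.001], [1.0, -0.001, 0.0], [0.0, 0.001, -1.0]]
force: [-1.2, -0.0, 5.7]
opening: 0.314
grasp_force: 30.0
time_s: 9.78
position: [0.4999, 0.1566, 0.1348]
tcp_rot: [[0.001, 1.0, -0.001], [1.0, -0.001, -0.0], [-0.0, -0.001, -1.0]]
force: [-0.2, 0.5, 0.5]
opening: 0.315
grasp_force: 30.0
t 9.78 at [0.4999 0.1566 0.1348] yaw 89.9 F [-0.2  0.5  0.5] open 0.315 grip 30.0 q [  5.  31. 102.  -0.  48.   5.]
xyz [-201.5  142.7    1.7] rot [-0.001  0.     0.034]
```

```bash
python3 -m handwheel '[{"delta_rot":[0,0,0],"xyz":[-30,21,0],"hand":1},{"delta_rot":[0,0,0],"xyz":[-75,53,0],"hand":1},{"delta_rot":[0,0,0.01],"xyz":[-120,85,0],"hand":1},{"delta_rot":[0,0,0.02],"xyz":[-165,117,0],"hand":1},{"delta_rot":[0,0,0.034],"xyz":[-202,143,2],"hand":1}]'; python3 -m handwheel '[{"delta_rot":[0,0,0],"xyz":[0,0,0],"hand":1},{"delta_rot":[0,0,0],"xyz":[0,0,0],"hand":1},{"delta_rot":[0,0,0],"xyz":[0,0,30],"hand":1},{"delta_rot":[0,0,0],"xyz":[0,0,60],"hand":1},{"delta_rot":[0,0,0],"xyz":[0,0,60],"hand":1}]'; python3 -c "
from h import *
go(.6425,-.045,.031,88)"
```

```text
time_s: 10.4
position: [0.6437, -0.0473, 0.1312]
tcp_rot: [[0.036, 0.999, -0.003], [0.999, -0.036, 0.001], [0.001, -0.003, -1.0]]
force: [0.2, 0.0, 0.0]
opening: 0.311
grasp_force: 30.0
time_s: 11.02
position: [0.64, -0.0432, 0.0706]
tcp_rot: [[0.033, 0.999, -0.008], [0.999, -0.033, 0.002], [0.002, -0.008, -1.0]]
force: [-0.9, 0.0, 0.2]
opening: 0.315
grasp_force: 30.0
t 11.03 at [ 0.64   -0.0432  0.0706] yaw 88.1 F [-0.9  0.   0.2] open 0.315 grip 30.0 q [-14.  43.  86.   0.  51. -12.]
xyz [-1.7  2.9 39.6] rot [-0.008 -0.002  0.002]
```

```bash
python3 -m handwheel '[{"delta_rot":[0,0,0],"xyz":[-1,2,20],"hand":1},{"delta_rot":[0,0,0],"xyz":[-1,2,33],"hand":1},{"delta_rot":[0,0,0],"xyz":[-1,2,39],"hand":1},{"delta_rot":[0,0,0],"xyz":[-1,2,40],"hand":1},{"delta_rot":[0,0,0],"xyz":[-1,2,40],"hand":1}]';  python3 -m handwheel '[{"delta_rot":[0,0,0],"xyz":[0,0,0.5],"hand":1},{"delta_rot":[0,0,0],"xyz":[0,0,0.5],"hand":0},{"delta_rot":[0,0,0],"xyz":[0,0,0.5],"hand":0},{"delta_rot":[0,0,0],"xyz":[0,0,0.5],"hand":0},{"delta_rot":[0,0,0],"xyz":[0,0,0.5],"hand":0}]'; python3 -m handwheel '[{"delta_rot":[0,0,0],"xyz":[0,0,-25],"hand":0},{"delta_rot":[0,0,0],"xyz":[0,0,-60],"hand":0},{"delta_rot":[0,0,0],"xyz":[0,0,-110],"hand":-0.1},{"delta_rot":[0,0,0],"xyz":[0,0,-125],"hand":-0.2},{"delta_rot":[0,0,0],"xyz":[0,0,-125],"hand":-0.3}]';python3 -c "
from h import *
go(.5455,-.4254,.13,69.8)"
```

```text
time_s: 11.65
position: [0.6457, -0.0466, 0.0339]
tcp_rot: [[0.035, 0.999, 0.001], [0.999, -0.035, -0.0], [-0.0, 0.001, -1.0]]
force: [-0.5, -0.6, -0.5]
opening: 0.318
grasp_force: 30.0
time_s: 12.28
position: [0.6455, -0.0465, 0.0331]
tcp_rot: [[0.035, 0.999, 0.0], [0.999, -0.035, -0.0], [-0.0, 0.0, -1.0]]
force: [1.1, -0.7, 1.0]
opening: 0.496
grasp_force: 0.0
time_s: 12.9
position: [0.6459, -0.0466, 0.1591]
tcp_rot: [[0.035, 0.999, 0.002], [0.999, -0.035, -0.001], [-0.0, 0.002, -1.0]]
force: [-0.2, 0.1, -1.3]
opening: 0.622
grasp_force: 0.0
t 12.9 at [ 0.6459 -0.0466  0.1591] yaw 88.0 F [-0.2  0.1 -1.3] open 0.622 grip 0.0 q [-14.  37.  82.  -0.  61. -12.]
xyz [-382.1  -87.2   29.1] rot [0.002 0.    0.318]
```

```bash
python3 -m handwheel '[{"delta_rot":[0,0,0],"xyz":[-40,-9,0],"hand":-0.3},{"delta_rot":[0,0,0.05],"xyz":[-100,-23,0],"hand":-0.3},{"delta_rot":[0,0,0.1],"xyz":[-160,-37,0],"hand":-0.3},{"delta_rot":[0,0,0.2],"xyz":[-220,-50,0],"hand":-0.3},{"delta_rot":[0,0,0.3],"xyz":[-280,-64,10],"hand":-0.3}]'; python3 -m handwheel '[{"delta_rot":[0,0,0.02],"xyz":[-40,0,10],"hand":-0.3},{"delta_rot":[0,0,0.02],"xyz":[-80,0,15],"hand":-0.3},{"delta_rot":[0,0,0.02],"xyz":[-105,0,20],"hand":-0.3},{"delta_rot":[0,0,0.02],"xyz":[-105,0,20],"hand":-0.3},{"delta_rot":[0,0,0.02],"xyz":[-105,0,20],"hand":-0.3}]'
python3 - <<'E'
from h import *
go(.5455,-.4254,.1,69.8)
ims=[]
for n,p in (("scene",(.545,-.425,.03)),("scene",(.644,0,.04))):
    i=vision.capture(n);x,y=proj(n,p).astype(int);ims.append(cv2.resize(i[y-50:y+50,x-50:x+50],(400,400),interpolation=2));print(n,x,y)
cv2.imwrite("pics/d.png",np.hstack(ims)[:,:,::-1])
E
```

```text
time_s: 13.52
position: [0.5705, -0.3254, 0.1461]
tcp_rot: [[0.332, 0.943, -0.002], [0.943, -0.332, 0.002], [0.001, -0.002, -1.0]]
force: [1.1, 0.4, -1.2]
opening: 0.649
grasp_force: 0.0
time_s: 14.15
position: [0.5373, -0.4216, 0.1274]
tcp_rot: [[0.347, 0.938, -0.001], [0.938, -0.347, 0.002], [0.002, -0.001, -1.0]]
force: [0.1, 0.5, 0.6]
opening: 0.65
grasp_force: 0.0
t 14.15 at [ 0.5373 -0.4216  0.1274] yaw 69.7 F [0.1 0.5 0.6] open 0.65 grip 0.0 q [-47.  41.  78.   0.  61. -27.]
xyz [-0.7  9.  27.4] rot [-0.001 -0.002 -0.002]
scene 161 337
scene 306 228
```

View pics/d.png

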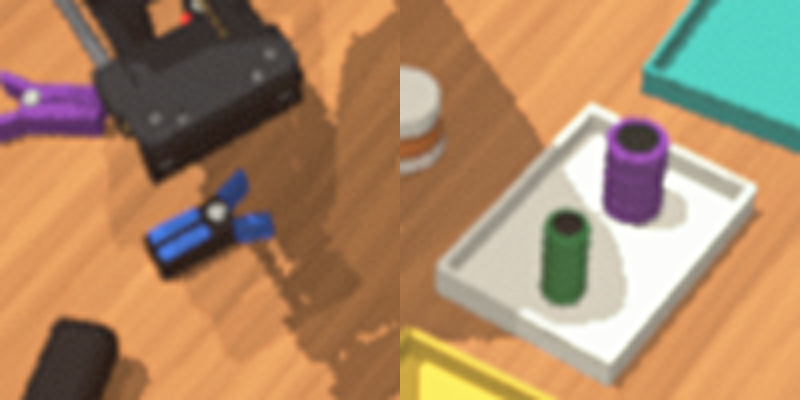

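Both rollers stand upright on the white tray's floor. Blue clip in the scene crop: jaw end (155,250), grip tips (240,178) and (268,232). I'll check the position against that.

```bash
python3 - <<'E'
from h import *
for n,j,g,x,y in (("blue",(155,250),(254,207),161,337),):
    P=plane("scene",[(x-50+j[0]/4,y-50+j[1]/4),(x-50+g[0]/4,y-50+g[1]/4)],.014);d=P[1]-P[0]
    print(P.mean(0),np.linalg.norm(d),np.degrees(np.arctan2(d[1],d[0])))
E
python3 -m handwheel '[{"delta_rot":[0,0,0],"xyz":[-1,4,30],"hand":-0.3},{"delta_rot":[0,0,0],"xyz":[-1,8,60],"hand":-0.3},{"delta_rot":[0,0,0],"xyz":[-1,9,70],"hand":-0.3},{"delta_rot":[0,0,0],"xyz":[-1,9,70],"hand":-0.3},{"delta_rot":[0,0,0],"xyz":[-1,9,70],"hand":-0.3}]'
python3 - <<'E'
from h import *
go(.5455,-.4254,.0105,69.8)
i=vision.capture("scene");x,y=161,337;a=cv2.resize(i[y-40:y+40,x-40:x+40],(400,400),interpolation=2)
i=vision.capture("top");x,y=438,194;b=cv2.resize(i[y-40:y+40,x-40:x+40],(400,400),interpolation=2)
cv2.imwrite("pics/e.png",np.hstack([a,b])[:,:,::-1])
E
```

```text
[ 0.54855029 -0.42925825  0.014     ] 0.05398074771234891 61.14590816374648
time_s: 14.88
position: [0.5461, -0.4277, 0.0595]
tcp_rot: [[0.347, 0.938, 0.002], [0.938, -0.347, -0.002], [-0.001, 0.002, -1.0]]
force: [-0.8, -0.3, -0.8]
opening: 0.649
grasp_force: 0.0
t 14.88 at [ 0.5461 -0.4277  0.0595] yaw 69.7 F [-0.8 -0.3 -0.8] open 0.649 grip 0.0 q [-47.  47.  78.   0.  55. -27.]
xyz [ 2.  -1.4 48.9] rot [ 0.002  0.001 -0.002]
```

View pics/e.png

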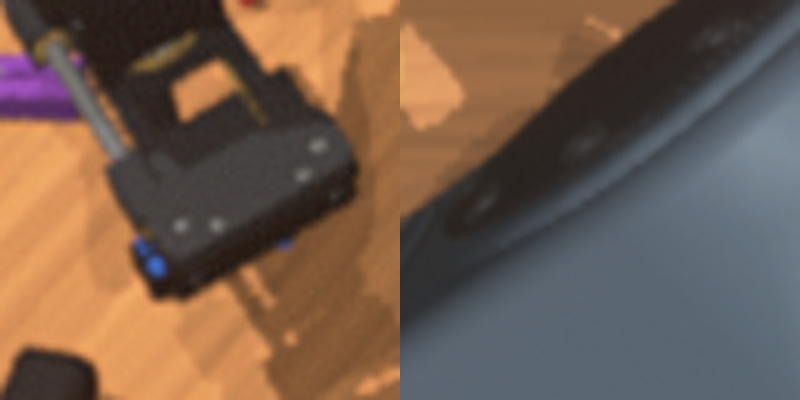

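Clip lies between the fingers, hidden below the gripper. Measurements agree within 4 mm, so descend, grip and lift.

```bash
python3 -m handwheel '[{"delta_rot":[0,0,0],"xyz":[0,0,25],"hand":-0.3},{"delta_rot":[0,0,0],"xyz":[0,0,42],"hand":-0.3},{"delta_rot":[0,0,0],"xyz":[0,0,47],"hand":-0.3},{"delta_rot":[0,0,0],"xyz":[0,0,47],"hand":-0.3},{"delta_rot":[0,0,0],"xyz":[0,0,47],"hand":1}]';  python3 -m handwheel '[{"delta_rot":[0,0,0],"xyz":[0,0,0],"hand":1},{"delta_rot":[0,0,0],"xyz":[0,0,0],"hand":1},{"delta_rot":[0,0,0],"xyz":[0,0,0],"hand":1},{"delta_rot":[0,0,0],"xyz":[0,0,0],"hand":1},{"delta_rot":[0,0,0],"xyz":[0,0,0],"hand":1}]';  python3 -m handwheel '[{"delta_rot":[0,0,0],"xyz":[0,0,-30],"hand":1},{"delta_rot":[0,0,0],"xyz":[0,0,-70],"hand":1},{"delta_rot":[0,0,0],"xyz":[0,0,-100],"hand":1},{"delta_rot":[0,0,0],"xyz":[0,0,-100],"hand":1},{"delta_rot":[0,0,0],"xyz":[0,0,-100],"hand":1}]'; python3 -c "
from h import *
go(.656,-.267,.11,91.5)"
```

```text
time_s: 15.6
position: [0.5457, -0.4278, 0.0118]
tcp_rot: [[0.348, 0.938, 0.001], [0.938, -0.348, -0.001], [-0.001, 0.001, -1.0]]
force: [0.3, -0.8, 0.9]
opening: 0.595
grasp_force: 0.0
time_s: 16.23
position: [0.5455, -0.4274, 0.0113]
tcp_rot: [[0.348, 0.938, 0.0], [0.938, -0.348, -0.0], [-0.0, 0.0, -1.0]]
force: [0.0, 0.4, 1.2]
opening: 0.248
grasp_force: 30.0
time_s: 16.85
position: [0.5446, -0.4266, 0.1099]
tcp_rot: [[0.348, 0.938, -0.002], [0.938, -0.348, 0.002], [0.001, -0.002, -1.0]]
force: [0.0, 0.2, -0.4]
opening: 0.25
grasp_force: 30.0
t 16.85 at [ 0.5446 -0.4266  0.1099] yaw 69.7 F [ 0.   0.2 -0.4] open 0.25 grip 30.0 q [-47.  43.  77.  -0.  60. -27.]
xyz [188.4  49.   -0. ] rot [-0.002 -0.001 -0.381]
```

```bash
python3 -m handwheel '[{"delta_rot":[0,0,-0.08],"xyz":[40,10,0],"hand":1},{"delta_rot":[0,0,-0.16],"xyz":[85,22,0],"hand":1},{"delta_rot":[0,0,-0.24],"xyz":[130,34,0],"hand":1},{"delta_rot":[0,0,-0.32],"xyz":[170,44,0],"hand":1},{"delta_rot":[0,0,-0.38],"xyz":[188,49,0],"hand":1}]';  python3 -m handwheel '[{"delta_rot":[0,0,0],"xyz":[0,0,0],"hand":1},{"delta_rot":[0,0,0],"xyz":[0,0,20],"hand":1},{"delta_rot":[0,0,0],"xyz":[0,0,55],"hand":1},{"delta_rot":[0,0,0],"xyz":[0,0,65],"hand":1},{"delta_rot":[0,0,0],"xyz":[0,0,65],"hand":1}]';  python3 -c "
from h import *
go(.656,-.267,.0155,91.5)"
```

```text
time_s: 17.48
position: [0.6564, -0.2653, 0.1088]
tcp_rot: [[-0.03, 1.0, -0.003], [1.0, 0.03, 0.002], [0.002, -0.003, -1.0]]
force: [-0.4, -0.3, -0.3]
opening: 0.252
grasp_force: 30.0
time_s: 18.1
position: [0.6552, -0.2688, 0.0445]
tcp_rot: [[-0.023, 1.0, -0.003], [1.0, 0.023, 0.001], [0.001, -0.002, -1.0]]
force: [0.3, -0.2, 0.3]
opening: 0.253
grasp_force: 30.0
t 18.1 at [ 0.6552 -0.2688  0.0445] yaw 91.3 F [ 0.3 -0.2  0.3] open 0.253 grip 30.0 q [-31.  49.  76.  -0.  55. -33.]
xyz [ 1.7  0.9 29. ] rot [-0.002 -0.001 -0.003]
```

```bash
python3 -m handwheel '[{"delta_rot":[0,0,0],"xyz":[2,1,15],"hand":1},{"delta_rot":[0,0,0],"xyz":[2,1,24],"hand":1},{"delta_rot":[0,0,0],"xyz":[2,1,28],"hand":1},{"delta_rot":[0,0,0],"xyz":[2,1,29],"hand":1},{"delta_rot":[0,0,0],"xyz":[2,1,29],"hand":1}]';  python3 -m handwheel '[{"delta_rot":[0,0,0],"xyz":[0,0,0],"hand":1},{"delta_rot":[0,0,0],"xyz":[0,0,0],"hand":0},{"delta_rot":[0,0,0],"xyz":[0,0,0],"hand":0},{"delta_rot":[0,0,0],"xyz":[0,0,0],"hand":0},{"delta_rot":[0,0,0],"xyz":[0,0,0],"hand":0}]'; python3 -m handwheel '[{"delta_rot":[0,0,0],"xyz":[0,0,-25],"hand":0},{"delta_rot":[0,0,0],"xyz":[0,0,-60],"hand":0},{"delta_rot":[0,0,0],"xyz":[0,0,-110],"hand":-0.1},{"delta_rot":[0,0,0],"xyz":[0,0,-125],"hand":-0.2},{"delta_rot":[0,0,0],"xyz":[0,0,-125],"hand":-0.3}]';python3 -c "
from h import *
go(.4454,-.3202,.11,-37.6);go(.4454,-.3202,.11,142.4)"
```

```text
time_s: 18.73
position: [0.6577, -0.2661, 0.0173]
tcp_rot: [[-0.025, 1.0, 0.0], [1.0, 0.025, -0.0], [-0.0, 0.0, -1.0]]
force: [-0.2, 0.4, -0.2]
opening: 0.252
grasp_force: 30.0
time_s: 19.35
position: [0.6575, -0.2661, 0.0171]
tcp_rot: [[-0.025, 1.0, 0.0], [1.0, 0.025, -0.0], [-0.0, 0.0, -1.0]]
force: [-1.1, 0.4, 0.3]
opening: 0.49
grasp_force: 0.0
time_s: 19.98
position: [0.658, -0.2663, 0.1432]
tcp_rot: [[-0.025, 1.0, 0.002], [1.0, 0.025, -0.001], [-0.001, 0.002, -1.0]]
force: [-0.3, 1.2, -0.6]
opening: 0.626
grasp_force: 0.0
t 19.98 at [ 0.658  -0.2663  0.1432] yaw 91.4 F [-0.3  1.2 -0.6] open 0.626 grip 0.0 q [-31.  42.  73.   0.  65. -32.]
xyz [ -48.5 -214.    32.8] rot [ 3.000e-03 -2.000e-03  2.252e+00]
t 19.98 at [ 0.658  -0.2663  0.1432] yaw 91.4 F [-0.3  1.2 -0.6] open 0.626 grip 0.0 q [-31.  42.  73.   0.  65. -32.]
xyz [ -48.5 -214.    32.8] rot [ 0.001  0.002 -0.89 ]
```

```bash
python3 -m handwheel '[{"delta_rot":[0,0,-0.17],"xyz":[-8,-35,0],"hand":-0.3},{"delta_rot":[0,0,-0.35],"xyz":[-18,-80,0],"hand":-0.3},{"delta_rot":[0,0,-0.53],"xyz":[-29,-130,0],"hand":-0.3},{"delta_rot":[0,0,-0.71],"xyz":[-40,-178,0],"hand":-0.3},{"delta_rot":[0,0,-0.89],"xyz":[-48,-214,0],"hand":-0.3}]'; python3 -m handwheel '[{"delta_rot":[0,0,0],"xyz":[0,0,0],"hand":-0.3},{"delta_rot":[0,0,0],"xyz":[0,0,10],"hand":-0.3},{"delta_rot":[0,0,0],"xyz":[0,0,20],"hand":-0.3},{"delta_rot":[0,0,0],"xyz":[0,0,20],"hand":-0.3},{"delta_rot":[0,0,0],"xyz":[0,0,20],"hand":-0.3}]'
python3 - <<'E'
from h import *
go(.4454,-.3202,.1,142.4)
ims=[]
for n,p in (("scene",(.445,-.32,.03)),("scene",(.656,-.226,.02))):
    i=vision.capture(n);x,y=proj(n,p).astype(int);ims.append(cv2.resize(i[y-50:y+50,x-50:x+50],(400,400),interpolation=2));print(n,x,y)
cv2.imwrite("pics/f.png",np.hstack(ims)[:,:,::-1])
E
```

```text
time_s: 20.6
position: [0.4416, -0.3182, 0.1398]
tcp_rot: [[-0.796, 0.606, -0.004], [0.606, 0.796, 0.004], [0.005, 0.001, -1.0]]
force: [-0.6, -1.1, 0.5]
opening: 0.649
grasp_force: 0.0
time_s: 21.22
position: [0.4453, -0.3191, 0.1217]
tcp_rot: [[-0.793, 0.609, -0.0], [0.609, 0.793, 0.0], [0.0, 0.0, -1.0]]
force: [0.1, 0.8, -0.4]
opening: 0.647
grasp_force: 0.0
t 21.23 at [ 0.4453 -0.3191  0.1217] yaw 142.5 F [ 0.1  0.8 -0.4] open 0.647 grip 0.0 q [ -47.   33.   99.    0.   48. -100.]
xyz [-0.8 -0.8 21.7] rot [ 0.    -0.     0.001]
scene 160 281
scene 259 298
```

View pics/f.png

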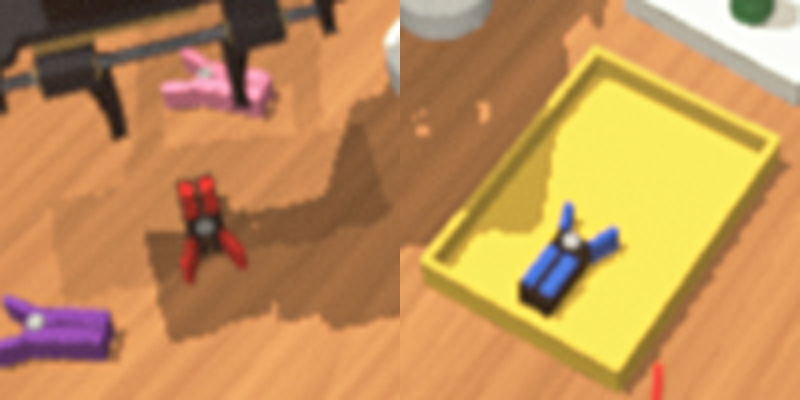

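Blue clip lies flat in the yellow tray. Red clip in crop: jaw end about (198,181), grip tips (187,280) and (243,266); fingertips at (118,133) and (242,105).

```bash
python3 - <<'E'
from h import *
P=plane("scene",[(110+198/4,231+181/4),(110+215/4,231+273/4)],.016);d=P[1]-P[0]
print(P.mean(0),np.linalg.norm(d),np.degrees(np.arctan2(d[1],d[0])))
print((proj("scene",[.4453,-.3191,.1137])-[110,231])*4)
E
python3 -m handwheel '[{"delta_rot":[0,0,0],"xyz":[-1,-1,35],"hand":-0.3},{"delta_rot":[0,0,0],"xyz":[-1,-1,75],"hand":-0.3},{"delta_rot":[0,0,0],"xyz":[-1,-1,80],"hand":-0.3},{"delta_rot":[0,0,0],"xyz":[-1,-1,80],"hand":-0.3},{"delta_rot":[0,0,0],"xyz":[-1,-1,80],"hand":-0.3}]'; python3 -c "
from h import *
go(.4454,-.3202,.0115,142.4)"
```

```text
[ 0.45021562 -0.32366138  0.016     ] 0.06707112448215397 -39.20542603520118
[178.30275558 109.70802974]
time_s: 21.95
position: [0.4458, -0.3216, 0.0435]
tcp_rot: [[-0.793, 0.61, 0.002], [0.61, 0.793, -0.002], [-0.003, -0.001, -1.0]]
force: [0.8, -0.3, -0.0]
opening: 0.651
grasp_force: 0.0
t 21.95 at [ 0.4458 -0.3216  0.0435] yaw 142.4 F [ 0.8 -0.3 -0. ] open 0.651 grip 0.0 q [ -47.   41.  101.   -0.   38. -100.]
xyz [ 1.3  0.9 32. ] rot [-0.001  0.003  0.001]
```

```bash
python3 -m handwheel '[{"delta_rot":[0,0,0],"xyz":[-1,0,18],"hand":-0.3},{"delta_rot":[0,0,0],"xyz":[-1,0,28],"hand":-0.3},{"delta_rot":[0,0,0],"xyz":[-1,0,31.5],"hand":-0.3},{"delta_rot":[0,0,0],"xyz":[-1,0,31.5],"hand":-0.3},{"delta_rot":[0,0,0],"xyz":[-1,0,31.5],"hand":1}]';  python3 -m handwheel '[{"delta_rot":[0,0,0],"xyz":[0,0,0],"hand":1},{"delta_rot":[0,0,0],"xyz":[0,0,0],"hand":1},{"delta_rot":[0,0,0],"xyz":[0,0,0],"hand":1},{"delta_rot":[0,0,0],"xyz":[0,0,0],"hand":1},{"delta_rot":[0,0,0],"xyz":[0,0,0],"hand":1}]';  python3 -m handwheel '[{"delta_rot":[0,0,0],"xyz":[0,0,-30],"hand":1},{"delta_rot":[0,0,0],"xyz":[0,0,-70],"hand":1},{"delta_rot":[0,0,0],"xyz":[0,0,-100],"hand":1},{"delta_rot":[0,0,0],"xyz":[0,0,-100],"hand":1},{"delta_rot":[0,0,0],"xyz":[0,0,-100],"hand":1}]'; python3 -c "
from h import *
go(.656,-.184,.11,91.5)"
```

```text
time_s: 22.58
position: [0.4459, -0.3215, 0.0106]
tcp_rot: [[-0.793, 0.61, 0.0], [0.61, 0.793, -0.0], [-0.0, -0.0, -1.0]]
force: [0.6, -0.2, 1.2]
opening: 0.601
grasp_force: 0.0
time_s: 23.2
position: [0.4458, -0.3214, 0.0107]
tcp_rot: [[-0.793, 0.61, 0.0], [0.61, 0.793, -0.0], [-0.0, -0.0, -1.0]]
force: [0.4, 0.3, 1.8]
opening: 0.25
grasp_force: 30.0
time_s: 23.82
position: [0.4453, -0.3209, 0.1099]
tcp_rot: [[-0.793, 0.61, -0.001], [0.61, 0.793, 0.001], [0.001, 0.0, -1.0]]
force: [0.1, 0.7, -0.2]
opening: 0.25
grasp_force: 30.0
t 23.82 at [ 0.4453 -0.3209  0.1099] yaw 142.4 F [ 0.1  0.7 -0.2] open 0.25 grip 30.0 q [ -47.   34.   99.    0.   47. -100.]
xyz [-8.35e+01  2.37e+02 -1.00e-01] rot [-0.    -0.001  0.889]
```

```bash
python3 -m handwheel '[{"delta_rot":[0,0,0.17],"xyz":[-13,37,0],"hand":1},{"delta_rot":[0,0,0.35],"xyz":[-31,88,0],"hand":1},{"delta_rot":[0,0,0.53],"xyz":[-50,143,0],"hand":1},{"delta_rot":[0,0,0.71],"xyz":[-69,197,0],"hand":1},{"delta_rot":[0,0,0.89],"xyz":[-83,238,0],"hand":1}]';  python3 -m handwheel '[{"delta_rot":[0,0,0],"xyz":[0,0,0],"hand":1},{"delta_rot":[0,0,0],"xyz":[0,0,20],"hand":1},{"delta_rot":[0,0,0],"xyz":[0,0,55],"hand":1},{"delta_rot":[0,0,0],"xyz":[0,0,65],"hand":1},{"delta_rot":[0,0,0],"xyz":[0,0,65],"hand":1}]';  python3 -c "
from h import *
go(.656,-.186,.0155,91.5)"
```

```text
time_s: 24.45
position: [0.6575, -0.1813, 0.1081]
tcp_rot: [[-0.02, 1.0, -0.003], [1.0, 0.02, 0.001], [0.001, -0.003, -1.0]]
force: [0.3, -1.3, -1.0]
opening: 0.25
grasp_force: 30.0
time_s: 25.08
position: [0.6549, -0.1838, 0.0438]
tcp_rot: [[-0.024, 1.0, -0.004], [1.0, 0.024, 0.002], [0.002, -0.003, -1.0]]
force: [0.3, -1.0, -0.8]
opening: 0.249
grasp_force: 30.0
t 25.07 at [ 0.6549 -0.1838  0.0438] yaw 91.4 F [ 0.3 -1.  -0.8] open 0.249 grip 30.0 q [-25.  47.  80.  -0.  52. -26.]
xyz [-2.3  1.2 28.3] rot [-0.003 -0.002 -0.002]
```

```bash
python3 -m handwheel '[{"delta_rot":[0,0,0],"xyz":[-2,0,15],"hand":1},{"delta_rot":[0,0,0],"xyz":[-2,0,24],"hand":1},{"delta_rot":[0,0,0],"xyz":[-2,0,28],"hand":1},{"delta_rot":[0,0,0],"xyz":[-2,0,29],"hand":1},{"delta_rot":[0,0,0],"xyz":[-2,0,29],"hand":1}]';  python3 -m handwheel '[{"delta_rot":[0,0,0],"xyz":[0,0,0],"hand":1},{"delta_rot":[0,0,0],"xyz":[0,0,0],"hand":0},{"delta_rot":[0,0,0],"xyz":[0,0,0],"hand":0},{"delta_rot":[0,0,0],"xyz":[0,0,0],"hand":0},{"delta_rot":[0,0,0],"xyz":[0,0,0],"hand":0}]'; python3 -m handwheel '[{"delta_rot":[0,0,0],"xyz":[0,0,-25],"hand":0},{"delta_rot":[0,0,0],"xyz":[0,0,-60],"hand":0},{"delta_rot":[0,0,0],"xyz":[0,0,-110],"hand":-0.2},{"delta_rot":[0,0,0],"xyz":[0,0,-150],"hand":-0.4},{"delta_rot":[0,0,0],"xyz":[0,0,-160],"hand":-0.6}]';python3 -c "
from h import *
go(.446,.3,.14,48.3);go(.58,.1,.18,48.3)"
```

```text
time_s: 25.7
position: [0.6569, -0.1853, 0.0168]
tcp_rot: [[-0.025, 1.0, 0.0], [1.0, 0.025, -0.0], [-0.0, 0.0, -1.0]]
force: [-0.5, -0.4, -0.7]
opening: 0.251
grasp_force: 30.0
time_s: 26.32
position: [0.6567, -0.1854, 0.0166]
tcp_rot: [[-0.025, 1.0, 0.0], [1.0, 0.025, -0.0], [-0.0, 0.0, -1.0]]
force: [1.1, 0.4, 0.5]
opening: 0.493
grasp_force: 0.0
time_s: 26.95
position: [0.6585, -0.1861, 0.1801]
tcp_rot: [[-0.025, 1.0, 0.006], [1.0, 0.025, -0.003], [-0.003, 0.006, -1.0]]
force: [0.1, -0.4, 0.3]
opening: 0.729
grasp_force: 0.0
t 26.95 at [ 0.6585 -0.1861  0.1801] yaw 91.4 F [ 0.1 -0.4  0.3] open 0.729 grip 0.0 q [-25.  38.  76.  -0.  66. -27.]
xyz [ 491.4 -200.4   37.5] rot [0.007 0.001 0.753]
t 26.95 at [ 0.6585 -0.1861  0.1801] yaw 91.4 F [ 0.1 -0.4  0.3] open 0.729 grip 0.0 q [-25.  38.  76.  -0.  66. -27.]
xyz [288.  -71.2  -1.1] rot [0.007 0.001 0.753]
```

```bash
python3 -m handwheel '[{"delta_rot":[0,0,0.1],"xyz":[40,-10,0],"hand":-0.7},{"delta_rot":[0,0,0.25],"xyz":[100,-25,0],"hand":-0.7},{"delta_rot":[0,0,0.4],"xyz":[158,-39,0],"hand":-0.7},{"delta_rot":[0,0,0.55],"xyz":[216,-53,0],"hand":-0.7},{"delta_rot":[0,0,0.7],"xyz":[275,-70,0],"hand":-0.7}]';python3 -c "
from h import *
go(.446,.3,.12,48.3)"
```

```text
time_s: 27.58
position: [0.5784, 0.0894, 0.1751]
tcp_rot: [[0.629, 0.777, -0.002], [0.777, -0.629, 0.0], [-0.001, -0.002, -1.0]]
force: [1.0, -0.5, 0.0]
opening: 0.85
grasp_force: 0.0
t 27.57 at [0.5784 0.0894 0.1751] yaw 51.0 F [ 1.  -0.5  0. ] open 0.85 grip 0.0 q [-2. 31. 91.  0. 58. 37.]
xyz [  80.4 -235.3   55.5] rot [-0.002  0.001  0.047]
```

```bash
python3 -m handwheel '[{"delta_rot":[0,0,0.02],"xyz":[18,-53,0],"hand":-0.7},{"delta_rot":[0,0,0.047],"xyz":[37,-108,10],"hand":-0.7},{"delta_rot":[0,0,0.047],"xyz":[56,-164,30],"hand":-0.7},{"delta_rot":[0,0,0.047],"xyz":[73,-215,45],"hand":-0.7},{"delta_rot":[0,0,0.047],"xyz":[80,-235,55],"hand":-0.7}]';python3 - <<'E'
from h import *
go(.446,.3,.1,48.3)
ims=[]
for n,p in (("scene",(.446,.3,.03)),("scene",(.656,-.226,.02))):
    i=vision.capture(n);x,y=proj(n,p).astype(int);ims.append(cv2.resize(i[y-50:y+50,x-50:x+50],(400,400),interpolation=2));print(n,x,y)
cv2.imwrite("pics/g.png",np.hstack(ims)[:,:,::-1])
E
```

```text
time_s: 28.2
position: [0.4426, 0.2986, 0.1195]
tcp_rot: [[0.658, 0.753, -0.005], [0.753, -0.659, -0.002], [-0.004, -0.003, -1.0]]
force: [-0.8, 0.0, -1.4]
opening: 0.851
grasp_force: 0.0
t 28.2 at [0.4426 0.2986 0.1195] yaw 48.8 F [-0.8  0.  -1.4] open 0.851 grip 0.0 q [ 22.  33. 101.   0.  47.  63.]
xyz [ 3.4  1.7 19.5] rot [-0.003  0.004  0.009]
scene 300 143
scene 259 298
```

View pics/g.png

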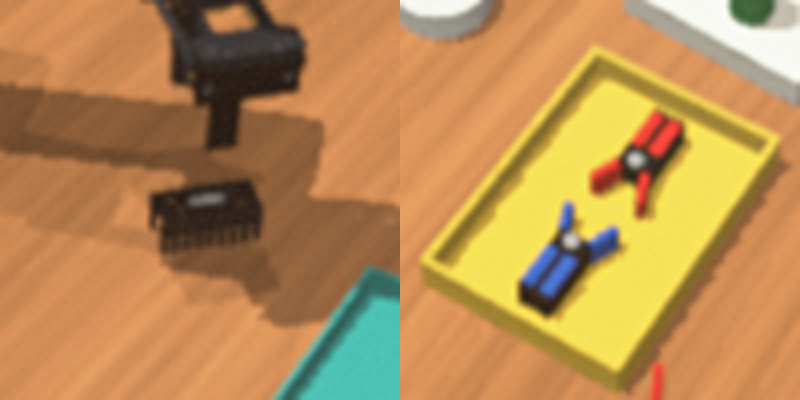

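Both clips lie flat and apart in the yellow tray. The claw's label centre is at crop (207,200), i.e. scene px (301.8,143); I'll check it and descend partway.

```bash
python3 - <<'E'
from h import *
print(plane("scene",(250+207/4,93+200/4),.034))
E
python3 -m handwheel '[{"delta_rot":[0,0,0],"xyz":[2,2,30],"hand":-0.7},{"delta_rot":[0,0,0],"xyz":[3,2,50],"hand":-0.7},{"delta_rot":[0,0,0],"xyz":[3,2,60],"hand":-0.7},{"delta_rot":[0,0,0],"xyz":[3,2,60],"hand":-0.7},{"delta_rot":[0,0,0],"xyz":[3,2,60],"hand":-0.7}]';python3 - <<'E'
from h import *
go(.4465,.2995,.016,48.3)
E
```

```text
[[0.44964518 0.30096105 0.034     ]]
time_s: 28.92
position: [0.4506, 0.2979, 0.0621]
tcp_rot: [[0.661, 0.75, 0.001], [0.75, -0.661, 0.0], [0.001, 0.001, -1.0]]
force: [0.6, -0.2, 0.1]
opening: 0.849
grasp_force: 0.0
t 28.93 at [0.4506 0.2979 0.0621] yaw 48.6 F [ 0.6 -0.2  0.1] open 0.849 grip 0.0 q [ 22.  39. 102.  -0.  40.  63.]
xyz [-1.5 -4.2 46.1] rot [ 0.001 -0.001  0.005]
```

```bash
python3 -m handwheel '[{"delta_rot":[0,0,0.005],"xyz":[0,-3,20],"hand":-0.7},{"delta_rot":[0,0,0.005],"xyz":[0,-3,38],"hand":-0.7},{"delta_rot":[0,0,0.005],"xyz":[0,-3,46],"hand":-0.7},{"delta_rot":[0,0,0.005],"xyz":[0,-3,46],"hand":-0.7},{"delta_rot":[0,0,0.005],"xyz":[0,-3,46],"hand":1}]';  python3 -m handwheel '[{"delta_rot":[0,0,0],"xyz":[0,0,0],"hand":1},{"delta_rot":[0,0,0],"xyz":[0,0,0],"hand":1},{"delta_rot":[0,0,0],"xyz":[0,0,0],"hand":1},{"delta_rot":[0,0,0],"xyz":[0,0,0],"hand":1},{"delta_rot":[0,0,0],"xyz":[0,0,0],"hand":1}]';  python3 -m handwheel '[{"delta_rot":[0,0,0],"xyz":[0,0,-30],"hand":1},{"delta_rot":[0,0,0],"xyz":[0,0,-70],"hand":1},{"delta_rot":[0,0,0],"xyz":[0,0,-100],"hand":1},{"delta_rot":[0,0,0],"xyz":[0,0,-100],"hand":1},{"delta_rot":[0,0,0],"xyz":[0,0,-100],"hand":1}]'; python3 -c "
from h import *
go(.652,.2286,.11,94.2)"
```

```text
time_s: 29.55
position: [0.4482, 0.3002, 0.0163]
tcp_rot: [[0.665, 0.747, 0.001], [0.747, -0.665, 0.001], [0.001, 0.001, -1.0]]
force: [0.3, 0.3, 1.2]
opening: 0.803
grasp_force: 0.0
time_s: 30.18
position: [0.4476, 0.3, 0.0157]
tcp_rot: [[0.665, 0.747, -0.0], [0.747, -0.665, 0.0], [0.0, -0.0, -1.0]]
force: [-0.7, 0.4, 1.4]
opening: 0.412
grasp_force: 30.0
time_s: 30.8
position: [0.447, 0.2997, 0.1149]
tcp_rot: [[0.665, 0.747, -0.001], [0.747, -0.665, -0.001], [-0.001, -0.001, -1.0]]
force: [-0.0, 0.5, -0.7]
opening: 0.407
grasp_force: 30.0
t 30.8 at [0.447  0.2997 0.1149] yaw 48.3 F [-0.   0.5 -0.7] open 0.407 grip 30.0 q [ 22.  33. 100.  -0.  46.  64.]
xyz [ 83.1 200.5   4.7] rot [-0.001  0.001 -0.8  ]
```

```bash
python3 -m handwheel '[{"delta_rot":[0,0,-0.16],"xyz":[14,33,0],"hand":1},{"delta_rot":[0,0,-0.32],"xyz":[32,76,0],"hand":1},{"delta_rot":[0,0,-0.48],"xyz":[50,121,0],"hand":1},{"delta_rot":[0,0,-0.64],"xyz":[68,165,0],"hand":1},{"delta_rot":[0,0,-0.8],"xyz":[83,200,0],"hand":1}]';  python3 -m handwheel '[{"delta_rot":[0,0,0],"xyz":[0,0,0],"hand":1},{"delta_rot":[0,0,0],"xyz":[0,0,20],"hand":1},{"delta_rot":[0,0,0],"xyz":[0,0,50],"hand":1},{"delta_rot":[0,0,0],"xyz":[0,0,62],"hand":1},{"delta_rot":[0,0,0],"xyz":[0,0,62],"hand":1}]';  python3 -c "
from h import *
go(.652,.2286,.0205,94.2)"
```

```text
time_s: 31.42
position: [0.6529, 0.2278, 0.113]
tcp_rot: [[-0.077, 0.997, -0.003], [0.997, 0.077, -0.001], [-0.0, -0.003, -1.0]]
force: [1.5, 0.6, -1.2]
opening: 0.41
grasp_force: 30.0
time_s: 32.05
position: [0.65, 0.2294, 0.0515]
tcp_rot: [[-0.073, 0.997, -0.005], [0.997, 0.073, -0.001], [-0.0, -0.005, -1.0]]
force: [0.1, 0.5, -0.8]
opening: 0.412
grasp_force: 30.0
t 32.05 at [0.65   0.2294 0.0515] yaw 94.2 F [ 0.1  0.5 -0.8] open 0.412 grip 30.0 q [10. 47. 79.  0. 54.  6.]
xyz [-0.9  2.1 31. ] rot [-0.005  0.     0.   ]
```

```bash
python3 -m handwheel '[{"delta_rot":[0,0,0],"xyz":[0,1,15],"hand":1},{"delta_rot":[0,0,0],"xyz":[0,1,26],"hand":1},{"delta_rot":[0,0,0],"xyz":[0,1,30],"hand":1},{"delta_rot":[0,0,0],"xyz":[0,1,31],"hand":1},{"delta_rot":[0,0,0],"xyz":[0,1,31],"hand":1}]';  python3 -m handwheel '[{"delta_rot":[0,0,0],"xyz":[0,0,1],"hand":1},{"delta_rot":[0,0,0],"xyz":[0,0,1],"hand":-0.2},{"delta_rot":[0,0,0],"xyz":[0,0,1],"hand":-0.2},{"delta_rot":[0,0,0],"xyz":[0,0,1],"hand":-0.2},{"delta_rot":[0,0,0],"xyz":[0,0,1],"hand":-0.2}]'; python3 -m handwheel '[{"delta_rot":[0,0,0],"xyz":[0,0,-25],"hand":-0.2},{"delta_rot":[0,0,0],"xyz":[0,0,-60],"hand":-0.2},{"delta_rot":[0,0,0],"xyz":[0,0,-110],"hand":-0.2},{"delta_rot":[0,0,0],"xyz":[0,0,-160],"hand":-0.2},{"delta_rot":[0,0,0],"xyz":[0,0,-220],"hand":-0.2}]';python3 -m handwheel '[{"delta_rot":[0,0,0],"xyz":[0,60,0],"hand":-0.2},{"delta_rot":[0,0,0],"xyz":[0,0,0],"hand":-0.2},{"delta_rot":[0,0,0],"xyz":[0,-60,0],"hand":-0.2},{"delta_rot":[0,0,0],"xyz":[0,-120,0],"hand":-0.2},{"delta_rot":[0,0,0],"xyz":[0,-150,0],"hand":-0.2}]';python3 - <<'E'
from h import *
i=vision.capture("scene");cv2.imwrite("pics/z.png",cv2.resize(i[110:360,120:410],(800,600) if 0 else (696,600),interpolation=2)[:,:,::-1])
E
```

```text
time_s: 32.67
position: [0.6535, 0.2292, 0.0228]
tcp_rot: [[-0.073, 0.997, 0.001], [0.997, 0.073, 0.0], [0.0, 0.001, -1.0]]
force: [0.3, 1.1, 0.0]
opening: 0.41
grasp_force: 30.0
time_s: 33.3
position: [0.6532, 0.2292, 0.0216]
tcp_rot: [[-0.073, 0.997, 0.0], [0.997, 0.073, 0.0], [0.0, 0.0, -1.0]]
force: [-0.5, 0.1, 0.3]
opening: 0.594
grasp_force: 0.0
time_s: 33.92
position: [0.6524, 0.229, 0.2422]
tcp_rot: [[-0.073, 0.997, -0.002], [0.997, 0.073, -0.0], [-0.0, -0.002, -1.0]]
force: [0.4, -0.0, -0.2]
opening: 0.601
grasp_force: 0.0
time_s: 34.55
position: [0.4997, 0.218, 0.2412]
tcp_rot: [[-0.074, 0.997, -0.003], [0.997, 0.074, -0.001], [-0.0, -0.003, -1.0]]
force: [0.2, 0.5, 0.9]
opening: 0.596
grasp_force: 0.0
```

View pics/z.png

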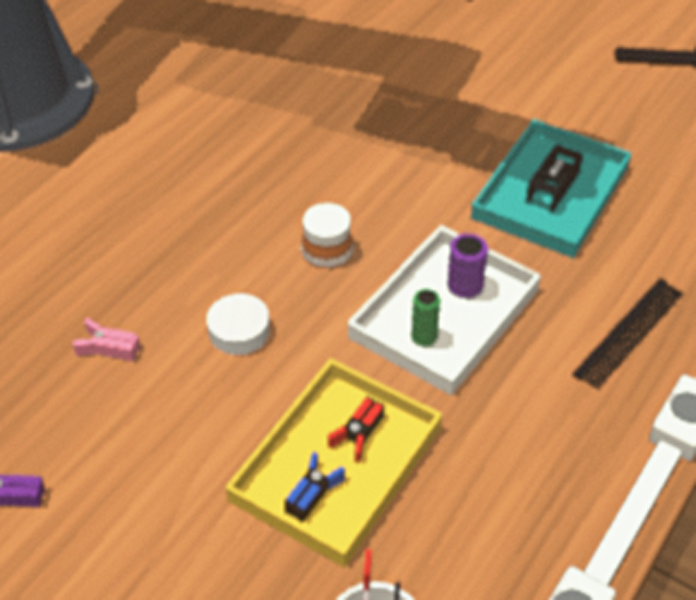

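Final view: rollers upright in the white tray at (468,265) and (426,317), clips flat in the yellow tray at (357,427) and (313,490), claw teeth down in the teal tray at (555,177). Jar and tin are where they were.

```bash
python3 -m handwheel '[{"delta_rot":[0,0,0],"xyz":[0,0,0],"hand":-0.2},{"delta_rot":[0,0,0],"xyz":[0,0,0],"hand":-0.2},{"delta_rot":[0,0,0],"xyz":[0,0,0],"hand":-0.2},{"delta_rot":[0,0,0],"xyz":[0,0,0],"hand":-0.2},{"delta_rot":[0,0,0],"xyz":[0,0,0],"hand":-0.2}]' | head -1; python3 -c "
from rig import workorder
print(workorder.hand_in())"
```

```text
time_s: 35.22
the job is handed in; nothing more can be done
None
```

The job is handed in after about 35 s of the 112 s: in the last picture both rollers stand upright in the white tray, both sectioning clips lie flat in the yellow tray, the claw clip is teeth down in the turquoise tray, and the jar and tin are where they stood; no verdict came back.

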